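# Clear a jeweller's bench: rack the emery stick, scrap the worn soldering disc

### The job

Clear the bench: first take the emery stick that lies near the far bench edge and lean it in its place, its foot on the bench against the inside of the wooden batten and its upper end resting on the white control box. Then push the large worn soldering disc, without lifting it off the bench, over the far edge of the bench so that it drops into the scrap bin below. Leave everything else where it is.

Things in the scene. Friction and masses are not known exactly. Their poses are not given: they have to be found in the camera images.
- stick_center (a point): Centre (half-way up) of the loose emery stick: a straight wooden bar 240 x 28 x 18 mm, about 80 g, middle 150 mm wrapped in grey emery paper, both ends bare wood. It starts flat on the bench near the far edge, roughly along it, 28 mm wide, 18 mm high. x runs along its length, y across its width, z up at the start. Its ends are alike: either may be the foot.
- stick_end_a (a point): Middle of the stick's end face at its -x end, 120 mm from its centre.
- stick_end_b (a point): Middle of the stick's end face at its +x end, 120 mm from its centre.
- rest: The fixed dark wooden batten (stop) on the left of the bench, 160 mm long, 20 mm thick, 18 mm high, facing an off-white box. Origin on the bench, at the middle of the foot of its inner face; x points level to the box, y along the batten, z up. Bare bench between. A stick leaning properly stands about 57 degrees from level.
- wall (a point): Middle of the foot of the box's plain upright side that faces the batten (the wall), 145 mm from the batten's inner face and parallel to it, same axes. The box, an off-white steel control box, is fixed, 230 mm high, 170 mm wide along the wall and 100 mm deep.
- worn_disc_center (a point): Centre of the large worn soldering disc: a flat grey round ceramic plate 100 mm in diameter and 16 mm thick, about 220 g, with a scorched dark patch in the middle of its top; lies flat and loose on the bench, between the robot and the stick, and slides when pushed. Its z axis is the disc's axis.
- bin: Fixed open steel scrap bin on a stool beyond and below the far bench edge. Origin at the middle of its near side's rim (outer face); the bin reaches from there 210 mm along x (away from the bench), 115 mm to either side in y and 150 mm down, axes as the world's; walls and floor 5 mm. Its rim is 50 mm below the bench top; a gap of 5 to 20 mm lies between it and the edge.
- edge (a point): Point on the straight far edge of the bench, at the level of its top; the edge runs along world y through this point. The bench is 40 mm thick.
- small_disc_mid (a point): Bystander: centre of the small soldering disc, grey, 60 mm in diameter, 14 mm thick; a good one that stays.
- jar_mid (a point): Bystander: centre of a small glass jar, 48 mm in diameter, 55 mm high.
- bench_block_mid (a point): Bystander: centre of a loose steel block 60 x 60 x 22 mm.
- screwdriver_grip (a point): Bystander: the grip of a screwdriver 170 mm long.
- brass_ring_mid (a point): Bystander: centre of a loose brass ring, 48 mm outside diameter, 14 mm high.

How it is judged:
By the outcome, as a careful person would: the job done as asked, in the order asked, and still so for the second after the job is handed in, with the robot touching nothing.
It also fails if it takes over 72 s, if anything falls off the work surface, if the arm or the gripper's body presses on something with over 40 N, if the wrist force passes 120 N, or if a joint passes its speed limit or range.

### The arm

A 6-joint arm with a two-finger parallel gripper is mounted at the origin on the work surface. World frame = base frame: x ahead of the robot, y to its left, z up, the work surface at z = 0. Lengths are in m, angles in rad, forces in N, time in s.
With the tool pointing down it reaches from about 0.35 to 0.925 m from the base axis. Payload 6.4 kg.
Tool frame: the origin (TCP) lies between the finger pads; the fingertips stand 22 mm ahead of it and the grasp point (between the pads) lies 3 mm ahead of it; z points along the fingers, x is the direction in which the jaws open and shut, and the axes are right-handed (so a half turn about z gives the same grasp; the last joint's range is limited). The gripper opens to 94 mm and grips with 3 to 60 N. Pads are 16 mm wide; open, the fingers measure 119 mm over their backs; the gripper's body (75 mm by 177 mm) begins 78 mm behind the grasp point.
Start: joints at [-1.301, 0.245, 1.558, -0, 1.339, -0.174], TCP at [0.279, -0.587, 0.227] pointing down, gripper open.
Joint ranges: [-3.13, 3.13], [-1.02, 2.26], [0.13, 2.54], [-0.95, 4.09], [0.21, 2.88], [-2.74, 2.74]. Speed limits (rad/s): [2.57, 2.57, 3.14, 3.14, 3.14, 3.14].

### API

Orientations are given as a unit quaternion [x, y, z, w].
In Python, from plant import * gives the robot as it stands.
- The arm moves only by the tool drive_tool, never from a script. Its argument "deltas" is a list of rows, each a list of 7 numbers: the shift along the world's x, y, z in m, then the turn, a rotation vector about the world's x, y, z in rad, then the gripper's target within -1 to 1 (shut at 1, half-way at 0, fully open at -1). A call has 1 to 20 rows; each row shifts and turns the commanded pose from where the row before left it; what a row does not reach is not made up. A row lasts 1/8 s, in which the tool goes at most 62.5 mm and 10.7 degrees, less where a joint would pass 70% of its speed; a pose out of reach is approached as far as the arm can. A call is refused whole if a number of a shift passes 0.0625 or a number of a turn 0.188, either way. A call with a gripper value outside its range is refused whole. The fingers move at their own pace and stop on an object; "grip_force" is the grip in N (left out, the last holds). Time passes only in rows, so rows that do not move let the fingers close. It gives the time, the measured TCP pose, the force and the opening at its end, in the units of the state.
- get_state(): the state, without advancing time (a new reading comes with each control period).
- get_image(name): name is "scene" or "top" or "wrist"; returns a dict with "color" (480x640x3 uint8, red, green, blue), "camera_matrix" (3x3 intrinsics, pixels), "dist" ([k1, k2, p1, p2, k3] as OpenCV has them; the pictures are not rectified), "pose" (4x4, takes a point from camera to world coordinates); the wrist camera has in their place "tool_from_camera" (4x4, takes a point from camera to tool coordinates, whose origin is the TCP and whose axes are the tool frame's). Camera axes: x right, y up, looking along -z (the intrinsics and any distortion apply to the point x, -y, -z); pixel columns grow to the right and rows downward; lengths in m; the calibration is good to about 2 mm. A picture is of the moment at which its call begins: read the wrist's pose just before it. There is no depth.
- hand_in(): hands the job in, once; it reports no verdict.
The state is a dict: "time_s": time; "q": joint angles; "dq": joint speeds; "effort": joint torques, N m; "position": TCP position; "orientation": TCP orientation; "contact_force": force on the tool from outside, world axes, zero at the start; "ft_torque": the same for the moment, N m; "gripper_width": finger opening in m.
Only numpy, scipy, OpenCV 4.12 (cv2) and the standard library are available. Lean on these libraries where they do the work, as an engineer would, in place of code of your own. Each camera call takes 0.05 s, during which the arm holds its last target. There are 200 camera calls.

## Working session

There is one attempt and no reset: what is moved stays moved. The work goes in short steps, Python scripts to look and compute and a tool call to move; the robot and the scene stay as the last step left them, time stands still between calls to the robot, and variables do not carry over. Pictures are saved under pics/ and viewed, about 8 in all and at most 12, crops included, and the job is handed in when it is done.

Besides the shell and the picture viewer there is one more tool, called after "Request:" as name(argument=value, ...), one argument or row to a line, values as JSON. drive_tool: Moves the arm, as the interface text tells. Its arguments: {"type":"object","properties":{"deltas":{"type":"array"},"grip_force":{"type":"number"}},"required":["deltas"]}

```bash
mkdir -p pics; ls; cat > h.py <<'E'
from plant import *
import numpy as np, cv2
from scipy.spatial.transform import Rotation as R
def snap(n,f):
    s=get_state() if n=="wrist" else None
    d=get_image(n); im=np.array(d["color"]); cv2.imwrite("pics/"+f+".png",im[:,:,::-1])
    if n=="wrist":
        T=np.eye(4);T[:3,:3]=R.from_quat(s["orientation"]).as_matrix();T[:3,3]=s["position"]
        d["pose"]=T@np.array(d["tool_from_camera"])
    np.savez("pics/"+f+".npz",im=im,K=d["camera_matrix"],D=d["dist"],P=d["pose"]); return load(f)
def load(f): return dict(np.load("pics/"+f+".npz"))
def ray(d,px):
    u=cv2.undistortPoints(np.array(px,float).reshape(-1,1,2),d["K"],d["D"]).reshape(-1,2)
    r=np.c_[u[:,0],-u[:,1],-np.ones(len(u))]@d["P"][:3,:3].T
    return d["P"][:3,3],r
def onz(d,px,z):
    o,r=ray(d,px); return o+r*((z-o[2])/r[:,2])[:,None]
def proj(d,pts):
    p=(np.atleast_2d(pts)-d["P"][:3,3])@d["P"][:3,:3]
    p=p*[1,-1,-1]
    return cv2.projectPoints(p,np.zeros(3),np.zeros(3),d["K"],d["D"])[0].reshape(-1,2)
E
python3 - <<'E'
from h import *
for n in("top","scene"):
    d=snap(n,n+"0"); print(d["P"].round(3),d["K"],d["D"])
E
```

```text
pics
[[ 0.011  0.998 -0.057  0.41 ]
 [-1.     0.011 -0.004 -0.018]
 [-0.004  0.057  0.998  1.399]
 [ 0.     0.     0.     1.   ]] [[595.46853566   0.         306.28562227]
 [  0.         595.46853566 239.71244086]
 [  0.           0.           1.        ]] [-0.13957822  0.          0.          0.          0.        ]
[[ 0.244 -0.559  0.793  1.191]
 [ 0.97   0.137 -0.202 -0.203]
 [ 0.004  0.818  0.575  0.502]
 [ 0.     0.     0.     1.   ]] [[475.19547892   0.         317.38725201]
 [  0.         475.19547892 243.78120224]
 [  0.           0.           1.        ]] [-0.05841234  0.          0.          0.          0.        ]
```

View pics/top0.png

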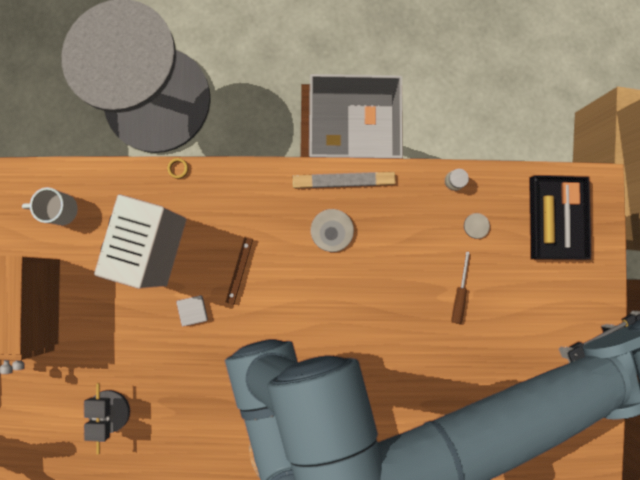

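View pics/scene0.png

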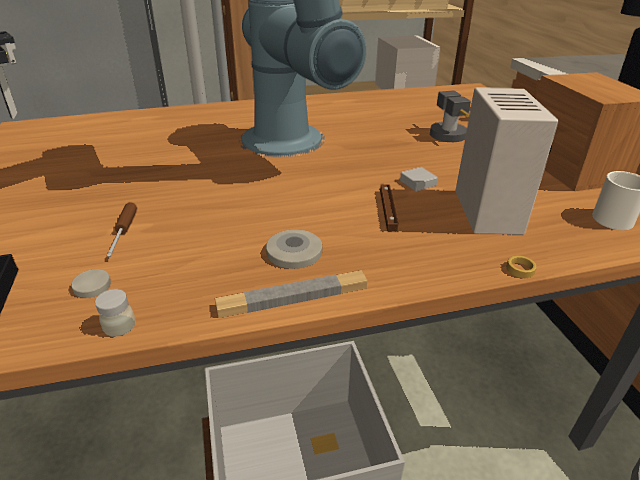

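```bash
python3 - <<'E'
from h import *
a=load("top0")["im"];b=load("scene0")["im"]
c1=cv2.resize(a[185:320,90:265],None,fx=3,fy=3,interpolation=cv2.INTER_CUBIC)
c2=cv2.resize(a[140:260,280:410],None,fx=2,fy=2,interpolation=cv2.INTER_CUBIC)
c3=cv2.resize(b[80:245,375:560],(370,330),interpolation=cv2.INTER_CUBIC)
o=np.zeros((600,800,3),np.uint8);o[:405,:525]=c1;o[:240,530:790]=c2;o[260:590,430:800]=c3
o[:405,:430]=c1[:,:430];o[:255,430:525]=c1[:255,430:]
cv2.imwrite("pics/crop0.png",o[:,:,::-1])
E
```

```text
(no output)
```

View pics/crop0.png

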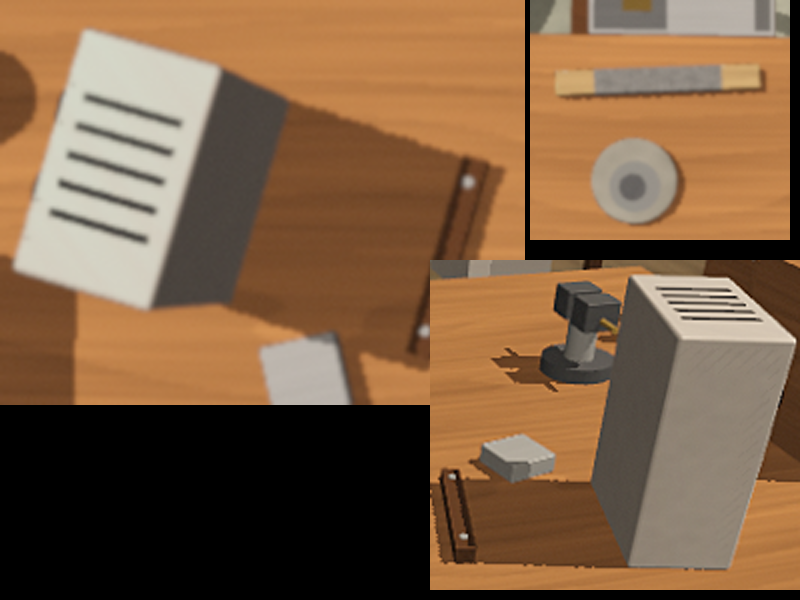

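```bash
cat >> h.py <<'E'
def tri(d1,p1,d2,p2):
    o1,r1=ray(d1,[p1]);o2,r2=ray(d2,[p2]);a=r1[0]/np.linalg.norm(r1);b=r2[0]/np.linalg.norm(r2)
    t=np.linalg.lstsq(np.c_[a,-b],o2-o1,rcond=None)[0]
    P,Q=o1+a*t[0],o2+b*t[1]; return (P+Q)/2,np.linalg.norm(P-Q)
def blobs(m,amin=30):
    cs,_=cv2.findContours(m.astype(np.uint8),cv2.RETR_EXTERNAL,cv2.CHAIN_APPROX_NONE)
    return [c for c in cs if cv2.contourArea(c)>amin]
E
python3 - <<'E'
from h import *
np.set_printoptions(precision=4,suppress=True)
t=load("top0");s=load("scene0")
p=lambda n,d,px,z:print(n,onz(d,px,z).tolist() if 0 else onz(d,px,z).round(4).tolist())
p("wallfoot top",t,[(185.7,218.7),(167.3,285.7)],0)
p("walltop top",t,[(163.7,207),(140.7,287.7)],.23)
p("wallfoot sc",s,[(475,233.5),(456,192.5)],0)
p("walltop sc",s,[(501,120),(475,88)],.23)
p("screws top",t,[(246,245.7),(231.3,295.3)],.018)
p("screws sc",s,[(391.5,217.5),(386,188)],.018)
p("edge top",t,[(200,157),(300,157.5),(420,159.5),(560,163)],0)
p("bin rim",t,[(311,157),(401,157),(401,77),(312,76)],-.05)
hsv=cv2.cvtColor(t["im"],cv2.COLOR_RGB2HSV)
roi=np.zeros((480,640),bool);roi[165:260,285:410]=1
def fit(name,roi,mask,z):
    for c in blobs(mask&roi,60):
        q=onz(t,c.reshape(-1,2),z)[:,:2].astype(np.float32)
        print(name,"minrect",cv2.minAreaRect(q),"circ",cv2.minEnclosingCircle(q),c.shape)
H,S,V=hsv[...,0],hsv[...,1],hsv[...,2]
print("wood sat",S[200,300],V[200,300],"end",hsv[181,300],hsv[180,390],hsv[180,345],"disc",hsv[231,318])
fit("grey",roi,(S<90)&(V>60),.017)
fit("stick",roi&(np.arange(480)[:,None]<195),((S<135)&(V>60)),.018)
fit("end",roi&(np.arange(480)[:,None]<195),((S<150)&(S>80)&(V>170)),.018)
roi2=np.zeros((480,640),bool);roi2[160:250,435:495]=1
fit("right",roi2,(S<100)&(V>60),.014)
roi3=np.zeros((480,640),bool);roi3[290:330,170:215]=1
fit("block",roi3,(S<100)&(V>60),.022)
E
```

```text
wallfoot top [[0.537, 0.2746, 0.0], [0.3776, 0.3153, 0.0]]
walltop top [[0.5392, 0.2715, 0.23], [0.3782, 0.3141, 0.23]]
wallfoot sc [[0.538, 0.2748, 0.0], [0.3823, 0.3162, 0.0]]
walltop sc [[0.5488, 0.2673, 0.23], [0.3841, 0.3138, 0.23]]
screws top [[0.4737, 0.1278, 0.018], [0.3581, 0.1602, 0.018]]
screws sc [[0.4728, 0.1276, 0.018], [0.3584, 0.16, 0.018]]
edge top [[0.6855, 0.2442, 0.0], [0.6859, 0.0049, 0.0], [0.6851, -0.2817, 0.0], [0.6844, -0.629, 0.0]]
bin rim [[0.6973, -0.0213, -0.05], [0.7003, -0.2438, -0.05], [0.9049, -0.2453, -0.05], [0.9038, -0.0217, -0.05]]
wood sat 157 185 end [ 18 115 209] [ 18 111 212] [ 17  28 145] disc [ 19  40 172]
grey minrect ((0.5126317739486694, -0.07074494659900665), (0.09716744720935822, 0.0974050760269165), 45.528175354003906) circ ((0.5125765204429626, -0.07160813361406326), 0.04997026547789574) (118, 1, 2)
grey minrect ((0.6313287019729614, -0.09806562215089798), (0.030811520293354988, 0.14894768595695496), 2.6728036403656006) circ ((0.6315441727638245, -0.09805557876825333), 0.0756734311580658) (148, 1, 2)
stick minrect ((0.6315330862998962
[... 278 characters left out ...]
59851074) circ ((0.6373806595802307, -0.0969434380531311), 0.12254049628973007) (248, 1, 2)
right minrect ((0.5274347066879272, -0.4134209156036377), (0.06033243238925934, 0.05934595689177513), 89.67532348632812) circ ((0.5275135040283203, -0.4129880666732788), 0.03115600161254406) (71, 1, 2)
right minrect ((0.6372572183609009, -0.36621832847595215), (0.045555129647254944, 0.05879545211791992), 27.014663696289062) circ ((0.637870192527771, -0.3658602237701416), 0.029552124440670013) (62, 1, 2)
block minrect ((0.3215995728969574, 0.25207144021987915), (0.06253688782453537, 0.0636119395494461), 13.798137664794922) circ ((0.3227604627609253, 0.25219354033470154), 0.04198348894715309) (97, 1, 2)
```

```bash
python3 - <<'E'
from h import *
s=get_state();print(R.from_quat(s["orientation"]).as_matrix().round(3),s["position"],s["gripper_width"],s["time_s"])
print(R.from_quat(s["orientation"]).as_matrix()[:,0])
E
```

```text
[[ 0.429 -0.903 -0.   ]
 [-0.903 -0.429  0.002]
 [-0.002 -0.    -1.   ]] [ 0.27896118 -0.58654336  0.22645961] 0.09416738867444269 0.1
[ 0.42937619 -0.90312415 -0.00169308]
```

Request:
drive_tool(
  deltas=[
    [0.0353,0.049,0,0,0,0.1175,-0.2],
    [0.0353,0.049,0,0,0,0.1175,-0.2],
    [0.0353,0.049,0,0,0,0.1175,-0.2],
    [0.0353,0.049,0,0,0,0.1175,-0.2],
    [0.0353,0.049,0,0,0,0.1175,-0.2],
    [0.0353,0.049,0,0,0,0.1175,-0.2],
    [0.0353,0.049,0,0,0,0.1175,-0.2],
    [0.0353,0.049,0,0,0,0.1175,-0.2],
    [0.0353,0.049,0,0,0,0.1175,-0.2],
    [0.0353,0.056,0,0,0,0.1175,-0.2],
    [0,0,-0.025,-0.109,-0.005,0,-0.2],
    [0,0,-0.025,-0.109,-0.005,0,-0.2],
    [0,0,-0.025,-0.109,-0.005,0,-0.2],
    [0,0,-0.025,-0.109,-0.005,0,-0.2],
    [0,0,0,0,0,0,-0.2],
    [0,0,0,0,0,0,-0.2],
  ],
  grip_force=35,
)

```text
time_s: 2.1
position: [0.6308, -0.0935, 0.1286]
orientation: [0.976, 0.023, 0.005, 0.216]
contact_force: [-0.3, -0.0, -0.5]
gripper_width: 0.0566
```

```bash
python3 - <<'E'
from h import *
s=get_state();M=R.from_quat(s["orientation"]).as_matrix();print(M.round(3),s["position"],s["q"],s["contact_force"])
d=snap("wrist","w1")
c=np.array([.632,-.097]);u=np.array([-.047,.999]);v=np.array([.999,.047])
for a,b in((1,1),(1,-1),(-1,-1),(-1,1)):
    print(proj(d,[*(c+u*a*.12+v*b*.014),.018]))
E
```

```text
[[ 0.999  0.043  0.02 ]
 [ 0.048 -0.906 -0.421]
 [ 0.     0.422 -0.907]] [ 0.63077172 -0.09354183  0.12856511] [-0.15663844  0.32337509  1.70159886 -0.48863584  1.07595053  0.02277069] [-0.26262209 -0.04242077 -0.48687474]
[[354.82291959 -47.02113158]]
[[291.14587241 -47.05673077]]
[[304.37504655 303.47442051]]
[[338.03114368 303.50226755]]
```

View pics/w1.png

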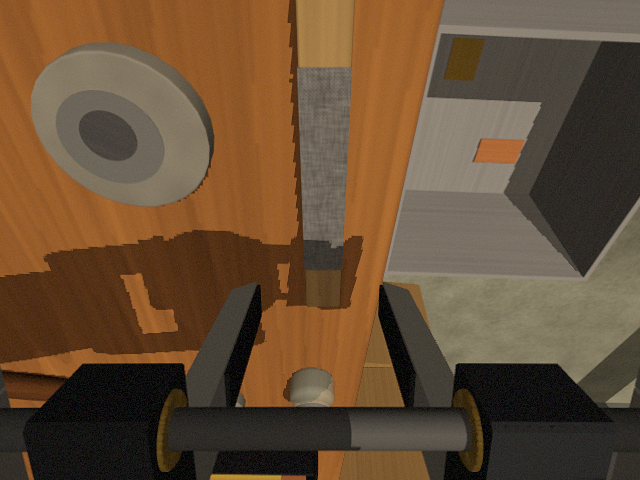

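Request:
drive_tool(
  deltas=[
    [0.001,0.004,-0.02,0,0,0,-0.2],
    [0,0,-0.02,0,0,0,-0.2],
    [0,0,-0.02,0,0,0,-0.2],
    [0,0,-0.02,0,0,0,-0.2],
    [0,0,-0.015,0,0,0,-0.2],
    [0,0,-0.006,0,0,0,-0.2],
    [0,0,0,0,0,0,-0.2],
  ],
)

```text
time_s: 3.02
position: [0.6311, -0.0892, 0.0262]
orientation: [0.976, 0.023, 0.005, 0.216]
contact_force: [-0.1, -0.0, -0.4]
gripper_width: 0.0565
```

Request:
drive_tool(
  deltas=[
    [0,0,0,0,0,0,1],
    [0,0,0,0,0,0,1],
    [0,0,0,0,0,0,1],
    [0,0,0,0,0,0,1],
    [0,0,0,0,0,0,1],
    [0,0,0,0,0,0,1],
    [0,0,0,0,0,0,1],
  ],
  grip_force=35,
)

```text
time_s: 3.9
position: [0.6315, -0.0892, 0.0269]
orientation: [0.976, 0.023, 0.005, 0.217]
contact_force: [-0.4, 0.5, 4.5]
gripper_width: 0.0275
```

```bash
cat > plan.py <<'E'
from h import *
d=np.array([.9653,-.2613,0]); xr=np.array([.2613,.9653,0]); O=np.array([.4187,.1541,0]); ez=np.array([0,0,1.])
Mp=R.from_quat([.976,.023,.005,.217]).as_matrix()
L0=np.array([-.047,.9989,0]);W0=np.array([.9989,.047,0])
S0=np.c_[L0,-W0,ez]   # stick frame
ct=Mp.T@(np.array([.632,-.097,.009])-np.array([.6315,-.0892,.0269]))
Rs=Mp.T@S0  # stick in tool
def target(th,gap,clr,side=0):
    t=np.radians(th);c,s=np.cos(t),np.sin(t)
    L=c*xr+s*ez; N=-s*xr+c*ez; S=np.c_[L,np.cross(N,L),N]
    C=O+d*side+xr*(gap+(240*c+18*s)/2000)+ez*(clr+(240*s+18*c)/2000)
    M=S@Rs.T; return C-M@ct,M
def step(th,gap,clr,side=0):
    st=get_state();p=np.array(st["position"]);M0=R.from_quat(st["orientation"]).as_matrix()
    P,M=target(th,gap,clr,side)
    print("tgt",P.round(4),"dpos",(P-p).round(4),"rotvec",R.from_matrix(M@M0.T).as_rotvec().round(4),"z",M[:,2].round(3))
E
python3 - <<'E'
from plan import *
step(62,.006,.012)
step(0,0,.3)
print("yaw",np.degrees(np.arctan2(d[1],d[0])-np.arctan2(W0[1],W0[0])))
E
```

```text
tgt [0.4338 0.2103 0.1375] dpos [-0.1977  0.2994  0.1106] rotvec [ 1.079  -0.1172 -0.2812] z [ 0.157  0.58  -0.799]
tgt [0.452  0.2775 0.3269] dpos [-0.1795  0.3667  0.3   ] rotvec [-0.0008  0.     -0.3123] z [-0.111 -0.409 -0.906]
yaw -17.84045965297166
```

Request:
drive_tool(
  deltas=[
    [0,0,0.02,0,0,0,1],
    [0,0,0.03,0,0,0,1],
    [0,0,0.03,0,0,0,1],
    [0,0,0.03,0,0,0,1],
    [0,0,0.03,0,0,0,1],
    [0,0,0.03,0,0,0,1],
    [0,0,0.04,0,0,0,1],
    [-0.0198,0.02,0,0.1079,-0.0117,-0.0281,1],
    [-0.0198,0.02,0,0.1079,-0.0117,-0.0281,1],
    [-0.0198,0.02,0,0.1079,-0.0117,-0.0281,1],
    [-0.0198,0.02,0,0.1079,-0.0117,-0.0281,1],
    [-0.0198,0.02,0,0.1079,-0.0117,-0.0281,1],
    [-0.0198,0.02,0,0.1079,-0.0117,-0.0281,1],
    [-0.0198,0.02,0,0.1079,-0.0117,-0.0281,1],
    [-0.0198,0.02,0,0.1079,-0.0117,-0.0281,1],
    [-0.0198,0.02,0,0.1079,-0.0117,-0.0281,1],
    [-0.0198,0.02,0,0.1079,-0.0117,-0.0281,1],
    [0,0,0,0,0,0,1],
    [0,0,0,0,0,0,1],
  ],
)

```text
time_s: 6.28
position: [0.4339, 0.1103, 0.2373]
orientation: [0.941, -0.124, 0.042, -0.313]
contact_force: [-0.6, -0.3, -0.9]
gripper_width: 0.0272
```

```bash
python3 - <<'E'
from plan import *
print(get_state()["q"],get_state()["gripper_width"])
step(62,.006,.012)
d=snap("scene","s1")
E
```

```text
[-0.38778615 -0.36258084  2.21610747  0.64633274  1.4173605  -0.2702837 ] 0.027170815014037418
tgt [0.4338 0.2103 0.1375] dpos [-0.0001  0.1    -0.0998] rotvec [ 0.0018  0.0013 -0.0011] z [ 0.157  0.58  -0.799]
```

View pics/s1.png

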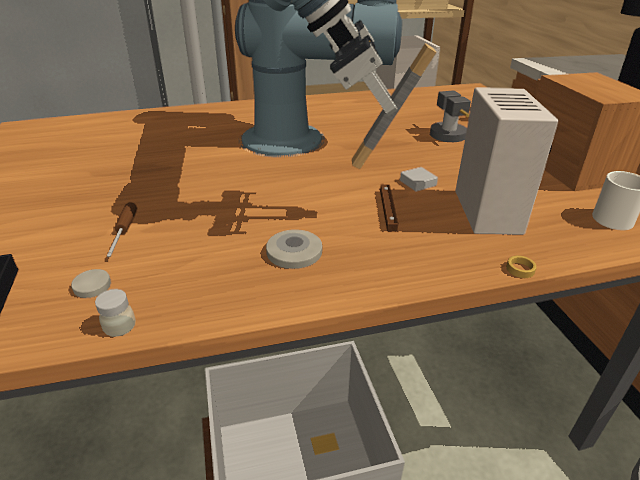

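Request:
drive_tool(
  deltas=[
    [0,0.025,0,0,0,0,1],
    [0,0.025,0,0,0,0,1],
    [0,0.025,0,0,0,0,1],
    [0,0.025,0,0,0,0,1],
    [0,0,0,0,0,0,1],
    [0,0,-0.025,0,0,0,1],
    [0,0,-0.025,0,0,0,1],
    [0,0,-0.025,0,0,0,1],
    [0,0,-0.02,0,0,0,1],
    [0,0,-0.005,0,0,0,1],
    [0,0,0,0,0,0,1],
  ],
)

```text
time_s: 7.7
position: [0.4338, 0.2104, 0.1369]
orientation: [0.94, -0.125, 0.042, -0.314]
contact_force: [0.6, -0.3, -1.1]
gripper_width: 0.0275
```

```bash
python3 - <<'E'
from plan import *
st=get_state();M=R.from_quat(st["orientation"]).as_matrix();p=np.array(st["position"])
C=p+M@ct;S=M@Rs
dd=snap("scene","s2")
im=dd["im"].copy()
pts=[C+S@[a*.12,b*.014,c*.009] for a in(-1,1) for b in(-1,1) for c in(-1,1)]
print(np.round(pts,3))
im=cv2.resize(im[60:260,340:580],None,fx=3,fy=3,interpolation=cv2.INTER_CUBIC)
for q in proj(dd,pts): cv2.circle(im,tuple(int(v) for v in (q-[340,60])*3),3,(255,0,0),1)
cv2.imwrite("pics/s2c.png",im[:,:,::-1])
E
```

```text
[[0.438 0.172 0.011]
 [0.434 0.156 0.02 ]
 [0.411 0.179 0.011]
 [0.407 0.164 0.02 ]
 [0.467 0.28  0.223]
 [0.463 0.265 0.232]
 [0.44  0.288 0.223]
 [0.436 0.272 0.232]]
```

View pics/s2c.png

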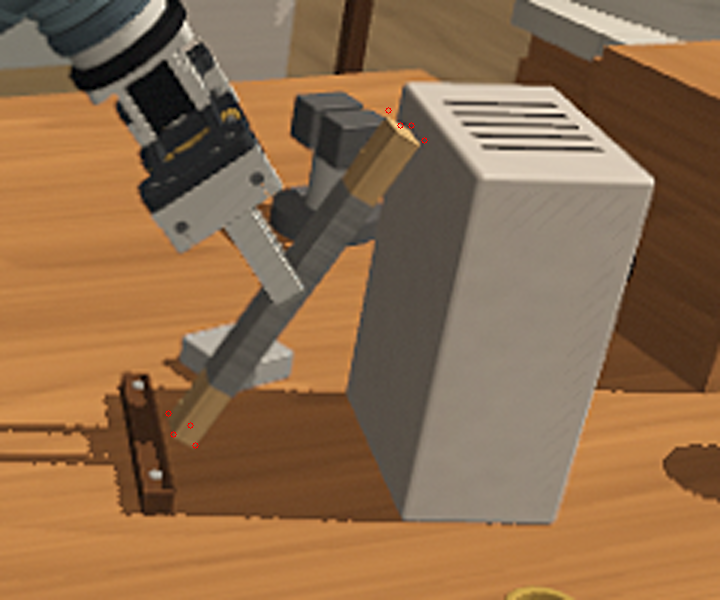

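Request:
drive_tool(
  deltas=[
    [0,0,-0.005,0,0,0,1],
    [0,0,-0.003,0,0,0,1],
    [0,0,-0.001,0,0,0,1],
    [0,0,0,0,0,0,1],
    [0,0,0,0,0,0,1],
  ],
)

```text
time_s: 8.38
position: [0.4332, 0.2109, 0.1277]
orientation: [0.94, -0.125, 0.041, -0.314]
contact_force: [0.2, 0.1, 1.0]
gripper_width: 0.0274
```

Request:
drive_tool(
  deltas=[
    [0,0,-0.001,0,0,0,1],
    [0,0,0,0,0,0,1],
    [0,0,0,0,0,0,1],
  ],
)

```text
time_s: 8.75
position: [0.4336, 0.2112, 0.1273]
orientation: [0.94, -0.125, 0.042, -0.315]
contact_force: [-1.4, 2.4, 5.4]
gripper_width: 0.0276
```

Request:
drive_tool(
  deltas=[
    [0,0,-0.001,0,0,0,1],
    [0,0,0,0,0,0,1],
    [0,0,0,0,0,0,1],
  ],
)

```text
time_s: 9.12
position: [0.434, 0.2114, 0.127]
orientation: [0.94, -0.125, 0.042, -0.315]
contact_force: [-0.9, 1.3, 8.6]
gripper_width: 0.0274
```

Request:
drive_tool(
  deltas=[
    [0,0,0.0015,0,0,0,1],
    [-0.0005,-0.002,0,0,0,0,1],
    [-0.0005,-0.002,0,0,0,0,1],
    [0,0,0,0,0,0,1],
    [0,0,0,0,0,0,1],
  ],
)

```text
time_s: 9.75
position: [0.4328, 0.2068, 0.1275]
orientation: [0.94, -0.125, 0.042, -0.314]
contact_force: [1.4, 2.8, 4.8]
gripper_width: 0.0277
```

Request:
drive_tool(
  deltas=[
    [-0.0005,-0.002,0,0,0,0,1],
    [0,0,0,0,0,0,1],
    [0,0,0,0,0,0,1],
  ],
)

```text
time_s: 10.12
position: [0.4323, 0.2048, 0.1275]
orientation: [0.94, -0.125, 0.042, -0.314]
contact_force: [1.7, 1.5, 5.2]
gripper_width: 0.0275
```

Request:
drive_tool(
  deltas=[
    [-0.0003,-0.001,0,0,0,0,1],
    [0,0,0,0,0,0,1],
    [0,0,0,0,0,0,1],
  ],
)

```text
time_s: 10.5
position: [0.4321, 0.2041, 0.1277]
orientation: [0.94, -0.125, 0.042, -0.315]
contact_force: [1.8, 3.6, 5.9]
gripper_width: 0.0278
```

Request:
drive_tool(
  deltas=[
    [-0.0003,-0.001,0,0,0,0,1],
    [0,0,0,0,0,0,1],
    [0,0,0,0,0,0,1],
  ],
)

```text
time_s: 10.88
position: [0.4319, 0.2033, 0.128]
orientation: [0.94, -0.125, 0.042, -0.315]
contact_force: [1.6, 4.2, 6.4]
gripper_width: 0.0278
```

Request:
drive_tool(
  deltas=[
    [-0.0003,-0.001,0,0,0,0,1],
    [0,0,0,0,0,0,1],
    [0,0,0,0,0,0,1],
  ],
)

```text
time_s: 11.25
position: [0.4317, 0.2025, 0.1283]
orientation: [0.94, -0.125, 0.042, -0.316]
contact_force: [1.3, 5.5, 6.5]
gripper_width: 0.0277
```

```bash
python3 - <<'E'
from plan import *
for th in(62,60.5,59,57.5,56.5):
    P,M=target(th,0,0);print(th,P.round(4))
print(np.radians(1.5)*d)
E
```

```text
62 [0.4322 0.2045 0.1255]
60.5 [0.433  0.2074 0.1245]
59 [0.4338 0.2103 0.1234]
57.5 [0.4346 0.2132 0.1223]
56.5 [0.4351 0.2151 0.1214]
[ 0.02527149 -0.00684082  0.        ]
```

Request:
drive_tool(
  deltas=[
    [0.0008,0.0029,-0.0011,-0.0253,0.0068,0,1],
    [0.0008,0.0029,-0.0011,-0.0253,0.0068,0,1],
    [0,0,0,0,0,0,1],
    [0,0,0,0,0,0,1],
  ],
)

```text
time_s: 11.75
position: [0.4334, 0.2085, 0.1262]
orientation: [0.948, -0.126, 0.039, -0.291]
contact_force: [1.9, 6.0, 7.8]
gripper_width: 0.0277
```

Request:
drive_tool(
  deltas=[
    [0.0005,0.0019,-0.0007,-0.0169,0.0045,0,1],
    [0,0,0,0,0,0,1],
    [0,0,0,0,0,0,1],
  ],
)

```text
time_s: 12.12
position: [0.4339, 0.2104, 0.1255]
orientation: [0.95, -0.126, 0.038, -0.283]
contact_force: [1.8, 6.0, 6.7]
gripper_width: 0.0271
```

```bash
python3 - <<'E'
from plan import *
st=get_state();M=R.from_quat(st["orientation"]).as_matrix();S=M@Rs;print("nominal angle",np.degrees(np.arcsin(S[2,0])),st["ft_torque"])
a=snap("scene","s3")["im"];b=snap("top","t3")["im"]
o=np.zeros((560,800,3),np.uint8)
o[:560,:480]=cv2.resize(a[65:245,380:534],(480,560),interpolation=cv2.INTER_CUBIC)
o[:560,480:]=cv2.resize(b[185:320,140:217],(320,560),interpolation=cv2.INTER_CUBIC)
cv2.imwrite("pics/c3.png",o[:,:,::-1])
E
```

```text
nominal angle 58.2226221546761 [ 1.7610418  -0.51690662 -0.02284834]
```

View pics/c3.png

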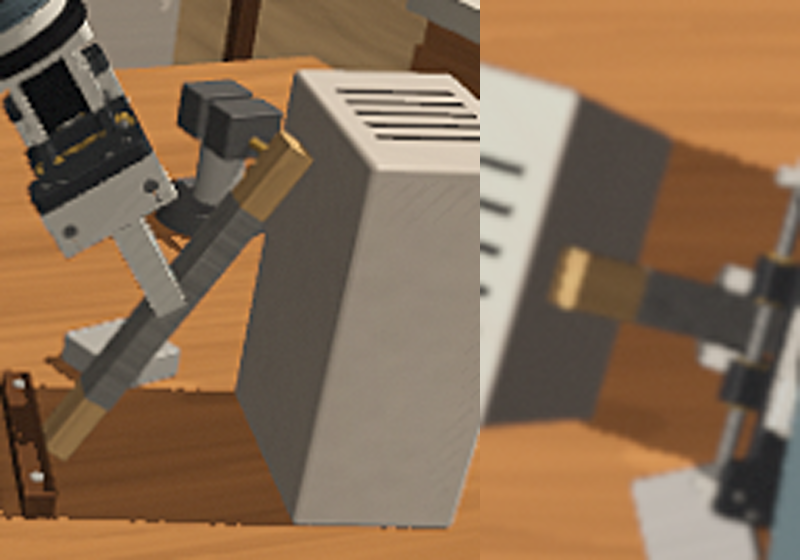

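Request:
drive_tool(
  deltas=[
    [0.0005,0.0019,-0.0007,-0.0169,0.0045,0,1],
    [0,0,0,0,0,0,1],
    [0,0,0,0,0,0,1],
  ],
)

```text
time_s: 12.6
position: [0.4345, 0.2123, 0.1248]
orientation: [0.953, -0.127, 0.037, -0.274]
contact_force: [1.9, 5.7, 7.2]
gripper_width: 0.0274
```

Request:
drive_tool(
  deltas=[
    [0.0005,0.0019,-0.0007,-0.0169,0.0045,0,1],
    [0,0,0,0,0,0,1],
    [0,0,0,0,0,0,1],
  ],
)

```text
time_s: 12.98
position: [0.435, 0.2141, 0.124]
orientation: [0.955, -0.127, 0.036, -0.266]
contact_force: [1.3, 5.1, 6.6]
gripper_width: 0.0276
```

```bash
python3 - <<'E'
from plan import *
print(get_state()["ft_torque"])
for f in("s2","s3"):pass
dd=snap("scene","s4");h=cv2.cvtColor(dd["im"],cv2.COLOR_RGB2HSV)
c=dd["im"][65:245,380:534];cv2.imwrite("pics/c4.png",cv2.resize(c,None,fx=3,fy=3,interpolation=cv2.INTER_CUBIC)[:,:,::-1])
E
```

```text
[ 1.58154359 -0.50475031  0.01373703]
```

Request:
drive_tool(
  deltas=[
    [0.0005,0.0019,-0.0007,-0.0169,0.0045,0,1],
    [0,0,0,0,0,0,1],
    [0,0,0,0,0,0,1],
  ],
)

```text
time_s: 13.4
position: [0.4353, 0.2147, 0.1236]
orientation: [0.958, -0.126, 0.035, -0.256]
contact_force: [-5.9, -6.3, 15.9]
gripper_width: 0.0274
```

```bash
python3 - <<'E'
from plan import *
print(get_state()["ft_torque"])
E
```

```text
[0.450411   0.57393703 0.37317784]
```

View pics/c4.png

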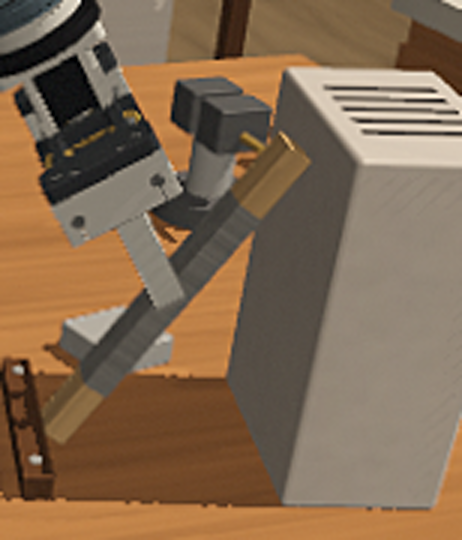

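Request:
drive_tool(
  deltas=[
    [0,-0.0006,0,0,0,0,1],
    [0,0,0,0,0,0,0.2],
    [0,0,0,0,0,0,0],
    [0,0,0,0,0,0,-0.1],
    [0,0,0,0,0,0,-0.2],
    [0,0,0,0,0,0,-0.2],
    [0,0,0,0,0,0,-0.2],
  ],
)

```text
time_s: 14.28
position: [0.4343, 0.2146, 0.1219]
orientation: [0.958, -0.127, 0.034, -0.256]
contact_force: [-0.5, 0.0, 0.6]
gripper_width: 0.0568
```

```bash
python3 - <<'E'
from plan import *
print(R.from_quat(get_state()["orientation"]).as_matrix().round(3),get_state()["position"])
snap("scene","s5");snap("wrist","w5")
a=load("s5")["im"][65:245,380:534];b=load("w5")["im"]
o=np.zeros((540,800,3),np.uint8);o[:,:462]=cv2.resize(a,None,fx=3,fy=3,interpolation=cv2.INTER_CUBIC)
o[:253,463:]=cv2.resize(b,(337,253));cv2.imwrite("pics/c5.png",o[:,:,::-1])
E
```

```text
[[ 0.966 -0.226  0.13 ]
 [-0.26  -0.837  0.482]
 [-0.    -0.499 -0.867]] [0.43431875 0.21462075 0.12192438]
```

View pics/c5.png

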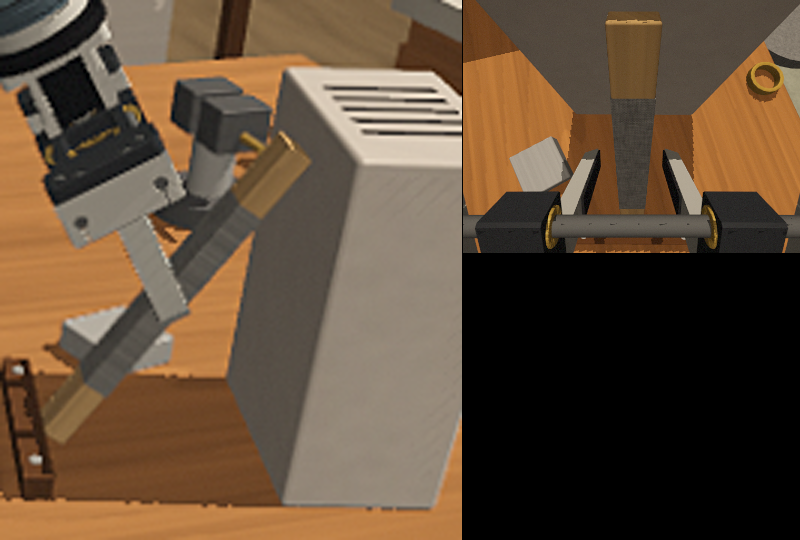

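Request:
drive_tool(
  deltas=[
    [-0.0033,-0.012,0.0217,0,0,0,-0.2],
    [-0.0033,-0.012,0.0217,0,0,0,-0.2],
    [-0.0033,-0.012,0.0217,0,0,0,-0.2],
    [-0.0033,-0.012,0.0217,0,0,0,-0.2],
    [-0.0033,-0.012,0.0217,0,0,0,-0.2],
    [-0.0033,-0.012,0.0217,0,0,0,-0.2],
    [-0.0033,-0.012,0.0217,0,0,0,-0.2],
    [0.006,-0.02,0,-0.101,0.0273,0,-0.28],
    [0.006,-0.02,0,-0.101,0.0273,0,-0.28],
    [0.006,-0.02,0,-0.101,0.0273,0,-0.28],
    [0.006,-0.02,0,-0.101,0.0273,0,-0.28],
    [0.006,-0.02,0,-0.1,0.0273,0,-0.28],
    [0,-0.015,0,0,0,0,-0.28],
    [0,-0.015,0,0,0,0,-0.28],
    [0,-0.015,0,0,0,0,-0.28],
    [0,-0.015,0,0,0,0,-0.28],
    [0,0,0,0,0,0,-0.28],
  ],
)

```text
time_s: 16.5
position: [0.4411, -0.0305, 0.2739]
orientation: [0.991, -0.133, -0.0, -0.0]
contact_force: [-0.0, 1.0, -0.5]
gripper_width: 0.0603
```

Request:
drive_tool(
  deltas=[
    [0,0,0,0,0,0.153,-0.28],
    [0,0,0,0,0,0.153,-0.28],
    [0,0,-0.01,0,0,0.153,-0.28],
    [0,0,-0.01,0,0,0.153,-0.28],
    [0,0,-0.01,0,0,0.153,-0.28],
    [0,0,-0.01,0,0,0.153,-0.28],
    [0,0,-0.01,0,0,0.153,-0.28],
    [0,0,-0.01,0,0,0.153,-0.28],
    [0,0,-0.01,0,0,0.153,-0.28],
    [0,0,-0.01,0,0,0.157,-0.28],
    [0,0,0,0,0,0,-0.28],
    [0,0,0,0,0,0,-0.28],
  ],
)

```text
time_s: 18.0
position: [0.4414, -0.0293, 0.1943]
orientation: [0.806, 0.592, -0.0, 0.0]
contact_force: [0.1, -0.0, 0.4]
gripper_width: 0.0598
```

```bash
python3 - <<'E'
from plan import *
s=get_state();M=R.from_quat(s["orientation"]).as_matrix()
print(s["position"],M.round(3),np.degrees(np.arctan2(M[1,0],M[0,0])),s["q"])
d=snap("wrist","w6");snap("scene","s6");snap("top","t6")
h=cv2.cvtColor(d["im"],cv2.COLOR_RGB2HSV)
for f in("s6","w6"):
    e=load(f);print(f,"expected disc px",proj(e,[.5125,-.0715,.016]),"top stick",proj(e,O+xr*.14+ez*.2))
a=load("s6")["im"];b=load("w6")["im"]
o=np.zeros((600,800,3),np.uint8);o[:480,:640][:, :]=0
o[:360,:480]=cv2.resize(a,(480,360));o[:240,480:]=cv2.resize(b,(320,240))
c=cv2.resize(a[65:245,380:534],(274,320),interpolation=cv2.INTER_CUBIC);o[270:590,500:774]=c
t=load("t6")["im"];o[365:600,:480]=cv2.resize(t[140:330,90:478],(480,235))
cv2.imwrite("pics/c6.png",o[:,:,::-1])
E
```

```text
[ 0.44144291 -0.02931056  0.194296  ] [[ 0.298  0.955  0.   ]
 [ 0.955 -0.298 -0.001]
 [-0.001  0.    -1.   ]] 72.66303567013294 [-3.23226471e-01 -2.32564938e-01  2.10017972e+00 -7.22560530e-04
  1.27366552e+00 -1.59122435e+00]
s6 expected disc px [[294.58188807 244.03779934]] top stick [[479.85174636 116.80435662]]
w6 expected disc px [[298.76693142 307.03059829]] top stick [[1219.09596443  119.23616531]]
```

View pics/c6.png

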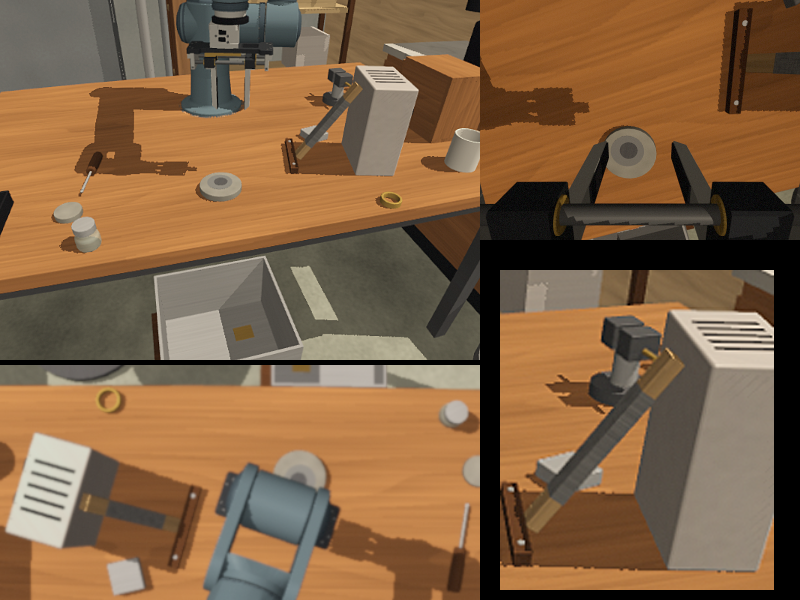

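Request:
drive_tool(
  deltas=[
    [0.0043,-0.0217,-0.02,0,0,0,-0.28],
    [0,0,-0.03,0,0,0,-0.28],
    [0,0,-0.03,0,0,0,-0.28],
    [0,0,-0.03,0,0,0,-0.28],
    [0,0,-0.03,0,0,0,-0.28],
    [0,0,-0.02,0,0,0,-0.28],
    [0,0,-0.008,0,0,0,-0.28],
    [0,0,0,0,0,0,-0.28],
    [0,0,0,0,0,0,-0.28],
  ],
)

```text
time_s: 19.27
position: [0.4464, -0.0514, 0.0268]
orientation: [0.805, 0.593, 0.0, 0.001]
contact_force: [-0.4, 0.2, -0.6]
gripper_width: 0.0604
```

Request:
drive_tool(
  deltas=[
    [0.0096,-0.003,0,0,0,0,-0.28],
    [0.0057,-0.0018,0,0,0,0,-0.28],
    [0.0057,-0.0018,0,0,0,0,-0.28],
    [0.0115,-0.0036,0,0,0,0,-0.28],
    [0.0115,-0.0036,0,0,0,0,-0.28],
    [0.0115,-0.0036,0,0,0,0,-0.28],
    [0.0115,-0.0036,0,0,0,0,-0.28],
    [0.0115,-0.0036,0,0,0,0,-0.28],
    [0.0115,-0.0036,0,0,0,0,-0.28],
    [0.0115,-0.0036,0,0,0,0,-0.28],
    [0.0115,-0.0036,0,0,0,0,-0.28],
    [0.0115,-0.0036,0,0,0,0,-0.28],
    [0.006,-0.0018,0,0,0,0,-0.28],
    [0,0,0,0,0,0,-0.28],
  ],
)

```text
time_s: 21.02
position: [0.5766, -0.0921, 0.026]
orientation: [0.805, 0.593, -0.0, 0.0]
contact_force: [0.1, -0.2, 0.2]
gripper_width: 0.0601
```

```bash
python3 - <<'E'
from h import *
snap("scene","s7");d=load("s7");h=cv2.cvtColor(d["im"],cv2.COLOR_RGB2HSV);S,V=h[...,1],h[...,2]
roi=np.zeros((480,640),bool);roi[220:340,200:420]=1
c=cv2.resize(d["im"][180:360,180:400],None,fx=3,fy=3);cv2.imwrite("pics/c7.png",c[:,:,::-1])
for c in blobs(roi&(S<90)&(V>60),100):
    q=onz(d,c.reshape(-1,2),.014)[:,:2].astype(np.float32);print(cv2.minEnclosingCircle(q),cv2.boundingRect(c))
E
```

```text
((0.7464073896408081, -0.013982163742184639), 0.07566067576408386) (316, 322, 104, 18)
((0.5638713836669922, -0.11005225777626038), 0.12108846753835678) (256, 227, 63, 88)
((0.47565245628356934, 0.01838940754532814), 0.029467148706316948) (323, 220, 22, 17)
((0.442801296710968, -0.07368327677249908), 0.03860744833946228) (266, 220, 41, 8)
((0.42373374104499817, -0.16616711020469666), 0.026558607816696167) (228, 220, 22, 14)
```

View pics/c7.png

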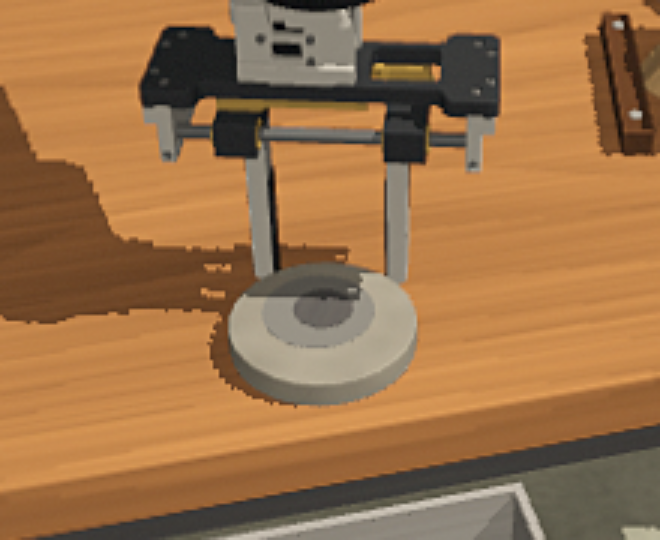

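Request:
drive_tool(
  deltas=[
    [0.0115,-0.0036,0,0,0,0,-0.28],
    [0.023,-0.007,0,0,0,0,-0.28],
    [0.036,-0.011,0,0,0,0,-0.28],
    [0.036,-0.011,0,0,0,0,-0.28],
    [0.02,-0.005,0,0,0,0,-0.28],
    [0,0,0,0,0,0,-0.28],
    [0,0,0,0,0,0,-0.28],
    [0,0,0.03,0,0,0,-0.28],
    [0,0,0.05,0,0,0,-0.28],
    [0,0,0.05,0,0,0,-0.28],
    [-0.04,0,0.05,0,0,0,-0.28],
    [-0.05,0,0,0,0,0,-0.28],
    [-0.05,0,0,0,0,0,-0.28],
    [-0.05,0,0,0,0,0,-0.28],
    [-0.05,0,0,0,0,0,-0.28],
    [0,0,0,0,0,0,-0.28],
    [0,0,0,0,0,0,-0.28],
    [0,0,0,0,0,0,-0.28],
    [0,0,0,0,0,0,-0.28],
  ],
)

```text
time_s: 23.45
position: [0.4642, -0.1295, 0.2047]
orientation: [0.805, 0.593, -0.0, 0.0]
contact_force: [-0.4, 0.5, -0.3]
gripper_width: 0.0599
```

```bash
python3 - <<'E'
from plan import *
a=snap("scene","s8")["im"];t=snap("top","t8")["im"];t0=load("top0")["im"];s6=load("s6")["im"]
o=np.zeros((600,800,3),np.uint8)
o[:360,:480]=cv2.resize(a,(480,360));o[:320,490:764]=cv2.resize(a[65:245,380:534],(274,320),interpolation=cv2.INTER_CUBIC)
o[365:600,:480]=cv2.resize(t[140:330,90:478],(480,235));o[330:600,490:795]=cv2.resize(t[65:165,295:408],(305,270),interpolation=cv2.INTER_CUBIC)
cv2.imwrite("pics/c8.png",o[:,:,::-1])
df=lambda x,y,n:print(n,(np.abs(x.astype(int)-y).max(2)>40).sum())
df(a[65:245,380:],s6[65:245,380:],"scene box/stick/ring diff vs before push")
df(a[240:345,60:145],s6[240:345,60:145],"jar/disc");df(a[190:270,90:145],s6[190:270,90:145],"screwdriver")
df(t[160:330,90:215],t0[160:330,90:215],"top: box area incl stick")
E
```

```text
scene box/stick/ring diff vs before push 37
jar/disc 562
screwdriver 1718
top: box area incl stick 525
```

View pics/c8.png

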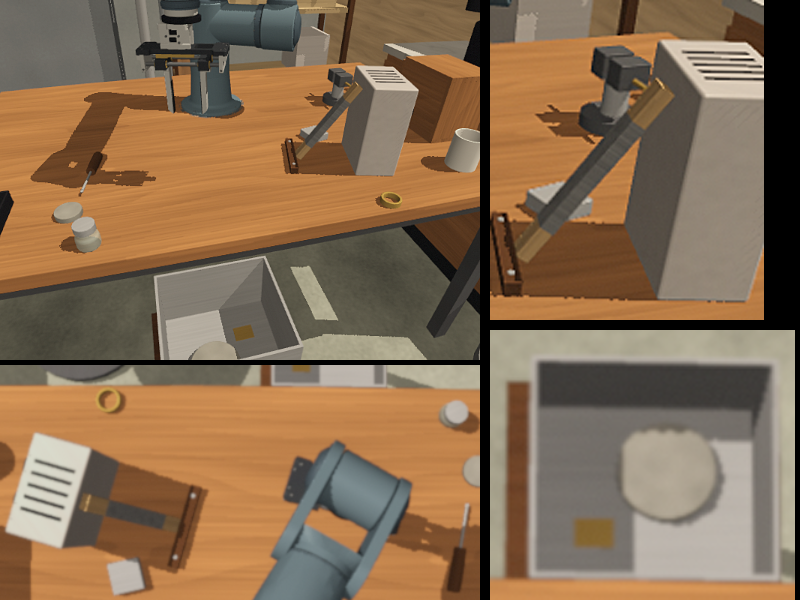

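```bash
python3 - <<'E'
from plan import *
d=load("s8")
e=proj(d,[O+xr*.0151+np.array([.9653,-.2613,0])*.0]);print("expected foot mid px",e)
for px in((400.8,212.9),(395,204)):
    P=onz(d,[px],0)[0]-O;print("along xr",P@xr,"along batten",P[:2]@[.9653,-.2613])
h=cv2.cvtColor(d["im"],cv2.COLOR_RGB2HSV);m=(h[...,2]>150)&(h[...,1]<150)&(h[...,0]>13)
s=get_state();print(s["time_s"],s["contact_force"])
E
```

```text
expected foot mid px [[400.43177229 209.87872489]]
along xr 0.014350649840330163 along batten 0.01190390980876818
along xr 0.00669207544619356 along batten -0.02358884170350842
23.55 [-0.6317322  -0.47703137  0.40678997]
```

The foot's lower corner is 14.4 mm from the batten face. It should be 15.1 mm with the foot touching, so the foot is against the batten within my error. Handing in now.

```bash
python3 -c "
from plant import *
print(hand_in())"
```

```text
the job is handed in; nothing more can be done
None
```

Both jobs were done in the order asked, and I handed in at 23.6 s of the 72 s allowed.

- **Emery stick:** It leans with its foot on the bench against the inside of the batten and its upper end on the control box's wall. I felt bench, batten and wall contact in the force readings before letting go. In the last pictures the foot's lower corner measured 14.4 mm from the batten face, against 15.1 mm expected when touching. The stick did not visibly move when released or during the push.
- **Worn disc:** I pushed it along the bench with two open fingers. The last top picture shows it lying flat inside the bin.
- **Everything else:** In the last pictures the bystanders look unmoved. My image comparison did flag changed pixels around the jar, small disc and screwdriver. I took those for the arm's shadow and did not measure these items again. The steel block and brass ring looked unchanged, also by eye only.
- **Forces:** The highest tool force I saw was about 18 N, as the stick met the wall. I only read it at the end of each move, so a brief peak in between could have been missed.

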